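Spin down the loose wing nut on the puzzle box

ROBOT

A 6-joint arm with a two-finger parallel gripper is mounted at the origin on the work surface. World frame = base frame: x ahead of the robot, y to its left, z up, the work surface at z = 0. Lengths are in m, angles in rad, forces in N, time in s.
With the tool pointing down it reaches from about 0.25 to 0.725 m from the base axis. Payload 4 kg.
Tool frame: the origin (TCP) lies at the very end of the fingers, on their centre line; the grasp point (between the pads) lies grasp_offset behind it (grasp_offset is the distance from the TCP to the grasp point, in m); z points along the fingers, y is the direction in which the jaws open and shut (so a half turn about z gives the same grasp; the last joint's range is limited). The gripper opens to 85 mm and grips with 20 to 120 N. Pads are 22 mm wide; open, the fingers measure 114 mm over their backs; the gripper's body (76 mm by 85 mm) begins 54 mm behind the grasp point. The pads swing forward as they close: fully open they stand 13 mm farther back than shut.
Start: joints at [-1.164, 0.241, 0.005, 1.335, 0, 1.571], TCP at [0.198, -0.459, 0.231] pointing down, gripper open.
Joint ranges: [-2.72, 2.72], [-1.05, 1.87], [-1.09, 1.28], [-1.99, 2.15], [-1.42, 1.44], [-3.14, 3.14]. Speed limits (rad/s): [2.79, 2.79, 3.14, 3.14, 3.14, 3.14].

INTERFACE

Orientations are given as [roll, pitch, yaw] about the fixed x, y, z axes, in that order (R = Rz(yaw) Ry(pitch) Rx(roll)).
In Python, from plant import * gives the robot as it stands.
- The arm moves only by the shell command python3 -m pendant 'ROWS' [FORCE]. ROWS is JSON, a list of rows, each an object with "offset": the shift along the world's x, y, z in cm, a list of three; "angular": the turn, a rotation vector about the world's x, y, z in degrees, a list of three; "claw": the finger opening in cm, from 0 to 8.54. A call has 1 to 20 rows; each row shifts and turns the commanded pose from where the row before left it; what a row does not reach is not made up. A row lasts 1/8 s, in which the tool goes at most 62.5 mm and 10.7 degrees, less where a joint would pass 70% of its speed; a pose out of reach is approached as far as the arm can. A call is refused whole if a number of a shift passes 6.25 or a number of a turn 10.7, either way. A call with a gripper value outside its range is refused whole. The fingers move at their own pace and stop on an object; FORCE is the grip in N (left out, the last holds). Time passes only in rows, so rows that do not move let the fingers close. It gives the time, the measured TCP pose, the force and the opening at its end, in the units of the state.
- state(): the state, without advancing time (a new reading comes with each control period).
- grab_frame(name): name is "scene" or "side" or "wrist"; returns the picture (400x640x3 uint8, red, green, blue); there is no depth.
- calibration(name): a dict with "intrinsics" (3x3 intrinsics, pixels), "T" (4x4, takes a point from camera to world coordinates). Camera axes: x right, y down, z forward; pixel columns grow to the right and rows downward; lengths in m; the calibration is good to about 2 mm. A picture is of the moment at which its call begins: read the wrist's pose just before it. calibration takes no time and is no camera call; for the wrist camera it gives the pose at the moment of the call.
- finish_job(): hands the job in, once; it reports no verdict.
Trained networks look in the newest picture that a camera, given by its name, has taken for a name from the list of things; names that differ only in an ending like _2 or _b are one class to them, and where a whole thing is asked for, a point or a joint stands for the part that bears it (a point fixed in the world has none). Each returns a list of dicts, best first, with "score" (0 to 1); they miss things now and then, are a little off and sometimes report something else, mostly with a low value. They report only what shows in the picture. A call takes as long as a camera call.
- spot_in(query, camera): "location" ([column, row] in pixels, amid what is visible of it).
- tip_of(query, camera): "location" ([column, row] in pixels: a listed point, or the origin of a listed thing).
The state is a dict: "t": time; "joint_positions": joint angles; "joint_velocities": joint speeds; "joint_efforts": joint torques, N m; "tool_pos": TCP position; "eef_rot": TCP orientation; "ft_force": force on the tool from outside, world axes, zero at the start; "torque": the same for the moment, N m; "finger_gap": opening from 0.0 (shut) to 1.0 (fully open).
Only numpy, scipy, OpenCV 4.12 (cv2) and the standard library are available. Lean on these libraries where they do the work, as an engineer would, in place of code of your own. Each camera call takes 0.05 s, during which the arm holds its last target.

TASK

The green gear on the wooden puzzle box has come loose because its orange wing nut has worked its way up the bolt. Turn the nut clockwise (seen from above) with repeated fingertip pushes against its wings until it is fully down on the gear and will turn no further, then move the hand clear. Only push: do not take the nut between the fingers, leave the box's flap shut and leave the other toys where they are.

Things in the scene. Friction and masses are not known exactly. Their poses are not given: they have to be found in the camera images.
- puzzle_box: Wooden box fixed to the bench, 150 (x) by 220 (y) by 60 mm high, origin at the centre of its underside, turned by up to 0.5 rad. On its top: gear, bolt and wing nut on the +y half, a flap on the -y half, an upright panel between.
- bolt_top (a point): Top end of the vertical steel bolt (radius 5 mm), 121 mm above the bench, at x 0, y 52 mm in the box's frame. The bolt carries the lime green gear (radius 38 mm, top 76 mm above the bench) and, above that, the wing nut.
- panel_top (a point): Middle of the top edge of the upright light-wood keyhole panel, 110 mm above the bench; the panel is 10 mm thick (y 0 to 10 in the box's frame) and 130 mm long along the box's x. Its near face is 42 mm from the bolt's axis: little room for a finger to pass there, so push on the box's free +y side.
- nut_center (a point): Point on the bolt's axis at the mid height of the orange wing nut's wings: 94.5 mm above the bench when fully down, 8 mm more per turn undone. Turns with the nut: x runs along its two like wings, z up. Hub radius 12 mm, from 18 mm below to 6 above. Wings: upright ears 8 mm thick reaching 40 mm from the axis, outer part round (radius 13, centred 27 from the axis), 13 mm below to 13 above.
- wing_nut (a joint): Angle of the wing nut in rad, growing as it is turned clockwise seen from above (tightening). 12.57 is the stop, nut fully down on the gear; it starts 5 to 8.5 rad short of that (about 0.8 to 1.35 turns). It turns easily (about 0.02 N m of friction, under 1 N at a wing) and stays where it is left.
- flap (a joint): Sky blue flap with a black keyhole mark, 130 by 85 by 8 mm, lying shut on the -y half of the box's top (upper face 68.5 mm above the bench), hinged at its far (+x) edge; 0 is shut, positive is open (rad). To be left shut.
- fire_engine: Loose black toy fire engine, 110 by 48 by 65 mm high, origin at its underside. To be left alone.
- yellow_cylinder: Loose chunky yellow cylinder standing upright, diameter 44 mm, 60 mm high, origin at its underside. To be left alone.
- teether: Loose mint silicone teether ring lying flat, outer diameter 72 mm, 13 mm high, origin at its underside. To be left alone.
- blue_gear: Loose blue plastic gear lying flat, diameter 60 mm, 14 mm high, origin at its underside. To be left alone.
- arch_block: Loose coral arch block, 70 by 30 by 50 mm high, origin at its underside. To be left alone.
- stacking_cup: Loose red stacking cup, diameter 60 mm, 50 mm high, origin at its underside. To be left alone.

How it is judged:
At the end, for the whole second after the job is handed in: The wing nut is fully down: within 0.25 rad (14 degrees) of its stop and not turning. The flap is shut (under 0.1 rad) and each of the six loose toys is within 20 mm of where it stood (value of joint wing_nut above 12.32 rad and velocity of joint wing_nut between -0.1 and 0.1 rad/s and value of joint flap below 0.1 rad and distance of each of fire_engine, yellow_cylinder, teether, blue_gear, arch_block, stacking_cup from where it was at the start of the episode below 0.02 m); the robot touches nothing.
It fails at once if the wing nut is taken between the fingers (the point between the finger pads comes within the nut's outline, seen from above, with the fingertips down past its top on both sides) (x of the grasp point in the frame of nut_center between -0.04 and 0.04 m and y of the grasp point in the frame of nut_center between -0.005 and 0.005 m and z of the grasp point in the frame of nut_center below 0.026 m).
It fails at once if the flap is lifted by more than 0.2 rad (value of joint flap above 0.2 rad).
It fails at once if one of the loose toys is moved, lifted or carried by more than 20 mm (distance of any of fire_engine, yellow_cylinder, teether, blue_gear, arch_block, stacking_cup from where it was at the start of the episode above 0.02 m).
It also fails if it takes over 64 s, if anything falls off the work surface, if the arm or the gripper's body presses on something with over 40 N, if the wrist force passes 120 N, or if a joint passes its speed limit or range.

## Working session

There is one attempt and no reset: what is moved stays moved. The work goes in short steps, Python scripts to look and compute and a shell command to move; the robot and the scene stay as the last step left them, time stands still between calls to the robot, and variables do not carry over. Pictures are saved under pics/ and viewed, and the job is handed in when it is done.

```bash
ls; mkdir -p pics; cat > h.py <<'E'
from plant import *
import numpy as np, cv2
def snap(n,f):
    im=grab_frame(n); cv2.imwrite('pics/'+f,im[:,:,::-1]); return im
def ray(n,px):
    c=calibration(n);K=np.array(c["intrinsics"]);T=np.array(c["T"])
    d=T[:3,:3]@np.linalg.solve(K,[px[0],px[1],1.]);return T[:3,3],d/np.linalg.norm(d)
def atz(n,px,z):
    o,d=ray(n,px);return o+d*(z-o[2])/d[2]
def proj(n,p):
    c=calibration(n);K=np.array(c["intrinsics"]);T=np.linalg.inv(np.array(c["T"]))
    q=T[:3,:3]@np.array(p)+T[:3,3];u=K@q;return u[:2]/u[2]
def tri(l):
    A=np.zeros((3,3));b=np.zeros(3)
    for o,d in l:
        M=np.eye(3)-np.outer(d,d);A+=M;b+=M@o
    return np.linalg.solve(A,b)
E
python3 - <<'E'
from h import *
np.set_printoptions(precision=4,suppress=True)
s=state();print(s['t'],s['tool_pos'],s['eef_rot'],s['finger_gap'])
try: print('go',grasp_offset)
except Exception as e: print(e)
for n in ['scene','side']:
    snap(n,n+'0.png')
    for q in ['bolt_top','panel_top','nut_center','puzzle_box']:
        for r in tip_of(q,n)[:2]:print(n,q,r)
E
```

```text
pics
0.0 [ 0.1976 -0.4586  0.2304] [-3.1395 -0.      0.4068] 1.001105721913132
go 0.0187
scene bolt_top {'location': [320.9, 193.4], 'score': 0.96}
scene panel_top {'location': [310.5, 186.1], 'score': 0.58}
scene nut_center {'location': [324.0, 203.5], 'score': 0.97}
scene puzzle_box {'location': [309.9, 227.7], 'score': 0.77}
side bolt_top {'location': [318.7, 196.8], 'score': 0.62}
side panel_top {'location': [335.8, 190.9], 'score': 0.63}
side puzzle_box {'location': [332.7, 221.9], 'score': 0.98}
```

View pics/scene0.png

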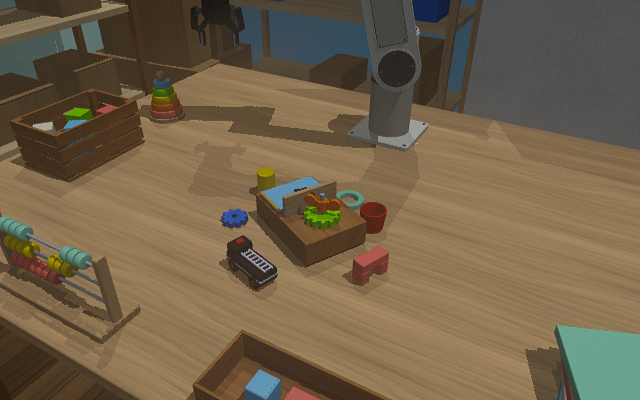

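View pics/side0.png

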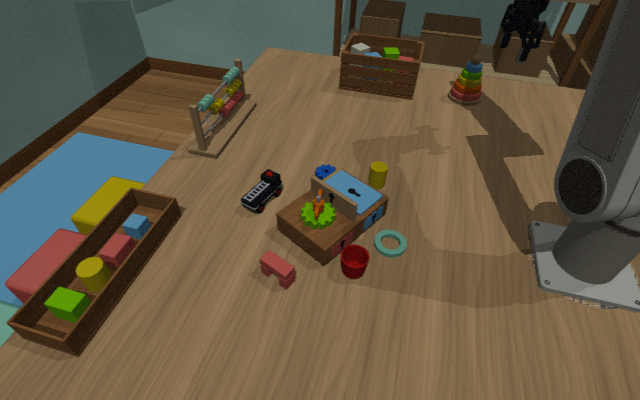

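```bash
python3 - <<'E'
from h import *
np.set_printoptions(precision=4,suppress=True)
for q,a,b in [('bolt',[320.9,193.4],[318.7,196.8]),('panel',[310.5,186.1],[335.8,190.9]),('box',[309.9,227.7],[332.7,221.9])]:
    print(q,tri([ray('scene',a),ray('side',b)]))
print(atz('scene',[320.9,193.4],.121),atz('side',[318.7,196.8],.121),atz('scene',[310.5,186.1],.11),atz('side',[335.8,190.9],.11))
for n in['scene','side']:print(np.array(calibration(n)['T']),np.array(calibration(n)['intrinsics'])[0,0])
E
```

```text
bolt [0.5697 0.0833 0.1188]
panel [0.5417 0.0431 0.108 ]
box [0.5443 0.0414 0.0016]
[0.5708 0.0827 0.121 ] [0.569 0.088 0.121] [0.5418 0.0416 0.11  ] [0.5412 0.0489 0.11  ]
[[-0.4952  0.4871 -0.7194  1.328 ]
 [ 0.8688  0.2796 -0.4088  0.4958]
 [ 0.002  -0.8274 -0.5616  0.6769]
 [ 0.      0.      0.      1.    ]] 504.9625421350621
[[-0.9607 -0.2036  0.1889  0.4312]
 [-0.2775  0.6801 -0.6786  0.6416]
 [ 0.0097 -0.7043 -0.7098  0.6758]
 [ 0.      0.      0.      1.    ]] 382.5082337140925
```

The scene view shows the box near (315,220), the nut at (322,203) and the toys around it. Next I bring the wrist camera closer, with the fingers shut and turned to line up with the box.

```bash
python3 -m pendant '[{"offset":[1.5,2.3,0.7],"angular":[0,0,-5],"claw":0},{"offset":[3,4.6,0.7],"angular":[0,0,-5],"claw":0},{"offset":[3,4.6,0.7],"angular":[0,0,-5],"claw":0},{"offset":[3,4.6,0.7],"angular":[0,0,-5],"claw":0},{"offset":[3,4.6,0.7],"angular":[0,0,-5],"claw":0},{"offset":[3,4.6,0.7],"angular":[0,0,-5],"claw":0},{"offset":[3,4.6,0.7],"angular":[0,0,-5],"claw":0},{"offset":[3,4.6,0.7],"angular":[0,0,-5],"claw":0},{"offset":[3,4.6,0.7],"angular":[0,0,-5],"claw":0},{"offset":[2,3,0.7],"angular":[0,0,-5],"claw":0},{"offset":[1.5,2.3,0],"angular":[0,0,-2],"claw":0},{"offset":[0,0,0],"angular":[0,0,0],"claw":0}]' 20
python3 - <<'E'
from h import *
np.set_printoptions(precision=4,suppress=True)
s=state();print(s['t'],s['tool_pos'],s['eef_rot'],s['finger_gap'],s['joint_positions'])
snap('wrist','w0.png');print(np.array(calibration('wrist')['T']))
for q in ['bolt_top','panel_top','nut_center','puzzle_box']:
        for r in tip_of(q,'wrist')[:2]:print(q,r)
E
```

```text
t: 2.0
tool_pos: [0.4487, -0.1312, 0.301]
eef_rot: [-3.044, 0.003, -0.347]
ft_force: [-0.4, 0.5, 0.2]
finger_gap: 0.005
2.0 [ 0.4487 -0.1312  0.301 ] [-3.044   0.0031 -0.3466] 0.00450000156724198 [-0.3476  0.1569  0.0766  1.4936  0.0975  3.1406]
[[-0.3385 -0.9106 -0.2371  0.5111]
 [-0.9359  0.2997  0.1853 -0.1692]
 [-0.0977  0.2846 -0.9537  0.4431]
 [ 0.      0.      0.      1.    ]]
bolt_top {'location': [129.0, 141.1], 'score': 0.63}
panel_top {'location': [179.8, 146.0], 'score': 0.64}
nut_center {'location': [146.0, 141.1], 'score': 0.87}
puzzle_box {'location': [217.4, 138.9], 'score': 0.92}
```

View pics/w0.png

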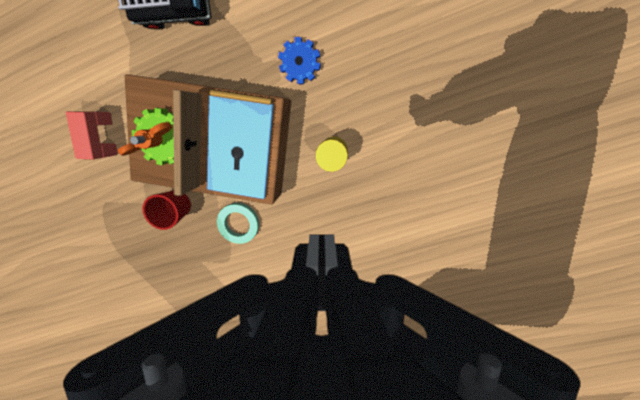

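The wrist view shows the nut at (146,138), seen past the panel. The last joint hit its limit and tilted the tool, so I turn the other way, to yaw ≈ 1.07.

```bash
python3 - <<'E'
from h import *
from scipy.spatial.transform import Rotation as R
s=state();a=R.from_euler('xyz',s['eef_rot']);b=R.from_euler('xyz',[np.pi,0,1.07])
# step1 level at current yaw-ish then yaw
l=R.from_euler('xyz',[np.pi,0,-0.347])
print(np.degrees((l*a.inv()).as_rotvec()),np.degrees(1.07+.347))
E
```

```text
[-5.30320615  1.74075293 -0.12355562] 81.18811957003766
```

```bash
python3 -m pendant '[{"offset":[0,0,0],"angular":[0,0,10],"claw":0},{"offset":[0,0,0],"angular":[-5.52,0.79,0],"claw":0},{"offset":[1,1.8,0],"angular":[0,0,10],"claw":0},{"offset":[1,1.8,0],"angular":[0,0,10],"claw":0},{"offset":[1,1.8,0],"angular":[0,0,10],"claw":0},{"offset":[1,1.8,0],"angular":[0,0,10],"claw":0},{"offset":[1,1.8,0],"angular":[0,0,10],"claw":0},{"offset":[1,1.8,0],"angular":[0,0,10],"claw":0},{"offset":[1,1.8,0],"angular":[0,0,10],"claw":0},{"offset":[0,0,0],"angular":[0,0,1.2],"claw":0},{"offset":[0,0,0],"angular":[0,0,0],"claw":0}]'
python3 - <<'E'
from h import *
np.set_printoptions(precision=4,suppress=True)
s=state();print(s['t'],s['tool_pos'],s['eef_rot'],s['finger_gap'],s['joint_positions'])
snap('wrist','w1.png');print(np.array(calibration('wrist')['T']))
for q in ['bolt_top','panel_top','nut_center','puzzle_box']:
        for r in tip_of(q,'wrist')[:2]:print(q,r)
E
```

```text
t: 3.62
tool_pos: [0.5187, -0.0044, 0.3013]
eef_rot: [-3.141, 0.0, 1.071]
ft_force: [0.8, 0.0, 0.2]
finger_gap: -0.002
3.625 [ 0.5187 -0.0044  0.3013] [-3.1412  0.0002  1.0712] -0.001960676586420253 [-0.0085  0.2615  0.213   1.5228  0.      2.0619]
[[ 0.8774 -0.4602 -0.1358  0.5524]
 [-0.4798 -0.8418 -0.2473  0.0577]
 [-0.0005  0.2821 -0.9594  0.4444]
 [ 0.      0.      0.      1.    ]]
bolt_top {'location': [321.8, 85.9], 'score': 0.88}
panel_top {'location': [325.5, 130.1], 'score': 0.91}
nut_center {'location': [326.4, 83.9], 'score': 0.72}
nut_center {'location': [401.3, 203.5], 'score': 0.16}
puzzle_box {'location': [322.1, 126.7], 'score': 0.78}
```

View pics/w1.png

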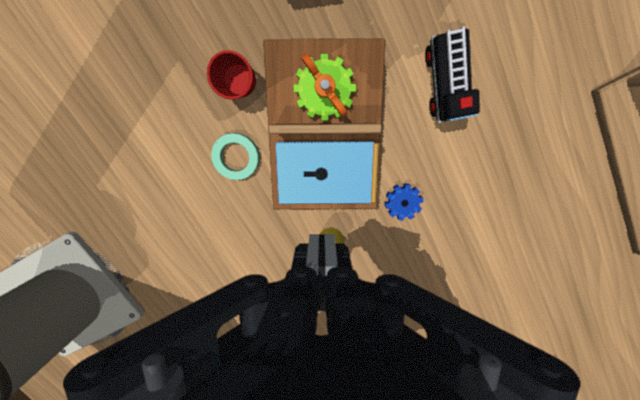

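The wrist camera now looks nearly straight down: bolt at (324,85), wing tips at (306,57) and (345,116), and the box square with the image.

```bash
python3 - <<'E'
from h import *
np.set_printoptions(precision=4,suppress=True)
b=tri([ray('scene',[320.9,193.4]),ray('side',[318.7,196.8]),ray('wrist',[323,85.5])]);print('bolt',b)
print(atz('wrist',[323,85.5],.121),atz('wrist',[325.5,130.1],.11))
A=atz('wrist',[270,128],.11);B=atz('wrist',[382,132],.11);print('panel ends',A,B,np.arctan2(*(B-A)[1::-1]))
for p in ([306,57],[345,116]):
  for z in (.103,.115): 
    q=atz('wrist',p,z);d=q-b;print(q,np.hypot(*d[:2]),np.degrees(np.arctan2(d[1],d[0])+.5))
E
```

```text
bolt [0.5692 0.0832 0.1186]
[0.5684 0.083  0.121 ] [0.5486 0.0403 0.11  ]
panel ends [0.4936 0.073  0.11  ] [0.6048 0.0072 0.11  ] -0.5347732424972529
[0.5669 0.1191 0.103 ] 0.03599352407202975 122.28131489856419
[0.5664 0.1169 0.115 ] 0.033876090300527587 123.36354002142143
[0.5759 0.0432 0.103 ] 0.040561855317101755 -51.764449882041404
[0.5751 0.0437 0.115 ] 0.039931556657160534 -52.8054712558523
```

```bash
python3 -c "
import cv2;im=cv2.imread('pics/w1.png')[20:150,240:410];cv2.imwrite('pics/w1z.png',cv2.resize(im,None,fx=4.4,fy=4.4,interpolation=2))"
```

```text
(no output)
```

View pics/w1z.png

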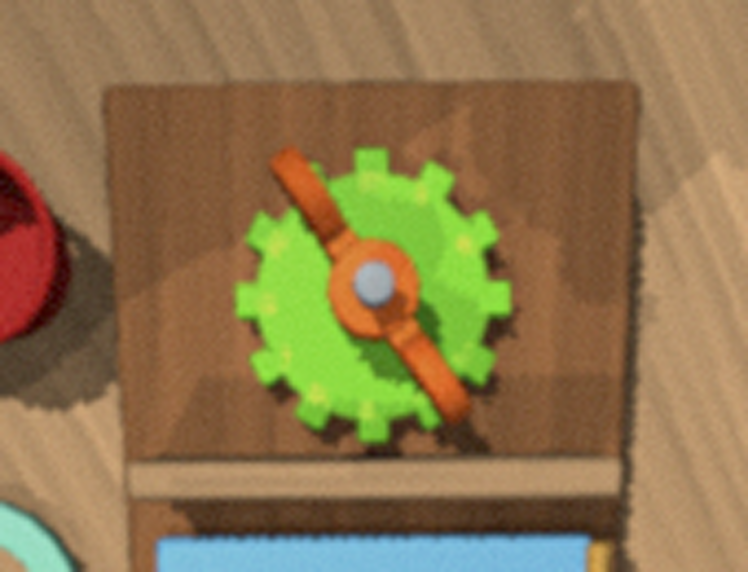

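```bash
cat >> h.py <<'E'
TH=-0.5;Bx=np.array([.569,.0832])
E2=np.array([[np.cos(TH),-np.sin(TH)],[np.sin(TH),np.cos(TH)]])
def plan(wps,start=None):
    p=np.array(state()['tool_pos']) if start is None else start
    for w in wps:
        t=np.r_[Bx+E2@np.array(w[:2])/1e3,w[2]/1e3]; d=np.round((t-p)*100,2);print(d.tolist(),end=',');p=p+d/100
    print(p)
def arc(a0,a1,n,r,z):return [(r*np.cos(np.radians(a)),r*np.sin(np.radians(a)),z) for a in np.linspace(a0,a1,n)]
E
python3 - <<'E'
from h import *
plan([(-20,-50,230),(-45,5,180),(-45,5,140),(-45,5,110),(-45,5,89)])
p=np.r_[Bx+E2@np.array([-.045,.005]),.089]
plan(arc(165,-20,12,32,89),p)
E
```

```text
[0.86, 5.36, -7.16],[0.45, 6.02, -5.0],[-0.0, 0.0, -4.0],[-0.0, 0.0, -3.0],[-0.0, 0.0, -2.1],[0.53193518 0.10911255 0.08896589]
[1.39, -0.39, 0.0],[0.74, 0.58, 0.0],[0.88, 0.34, 0.0],[0.93, 0.07, 0.0],[0.91, -0.21, 0.0],[0.82, -0.46, 0.0],[0.65, -0.67, 0.0],[0.42, -0.83, 0.0],[0.17, -0.93, 0.0],[-0.11, -0.93, 0.0],[-0.37, -0.85, 0.0],[-0.61, -0.72, 0.0],[0.59010591 0.05916206 0.089     ]
```

```bash
python3 -m pendant '[{"offset":[0.43,2.68,-3.58],"angular":[0,0,0],"claw":0},{"offset":[0.43,2.68,-3.58],"angular":[0,0,0],"claw":0},{"offset":[0.23,3.01,-2.5],"angular":[0,0,0],"claw":0},{"offset":[0.22,3.01,-2.5],"angular":[0,0,0],"claw":0},{"offset":[0,0,-4],"angular":[0,0,0],"claw":0},{"offset":[0,0,-3],"angular":[0,0,0],"claw":0},{"offset":[0,0,-2.1],"angular":[0,0,0],"claw":0},{"offset":[0,0,0],"angular":[0,0,0],"claw":0}]'
python3 - <<'E'
from h import *
snap('scene','s1.png');snap('wrist','w2.png')
import cv2
a=cv2.imread('pics/s1.png')[150:260,230:400];b=cv2.imread('pics/w2.png')[60:400]
a=cv2.resize(a,None,fx=3.5,fy=3.5);cv2.imwrite('pics/s1z.png',a)
E
```

```text
t: 4.88
tool_pos: [0.5305, 0.109, 0.0871]
eef_rot: [-3.138, 0.003, 1.072]
ft_force: [-0.8, -0.7, -0.6]
finger_gap: 0.003
```

View pics/s1z.png

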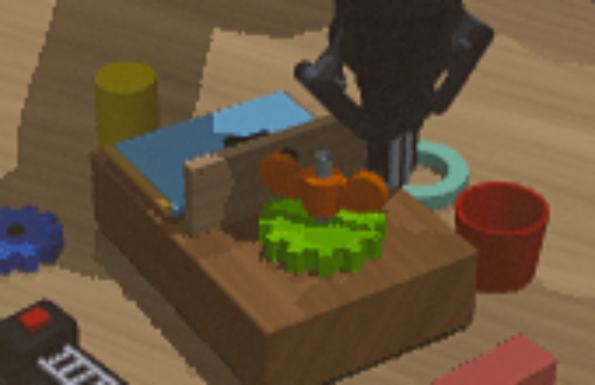

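View pics/w2.png

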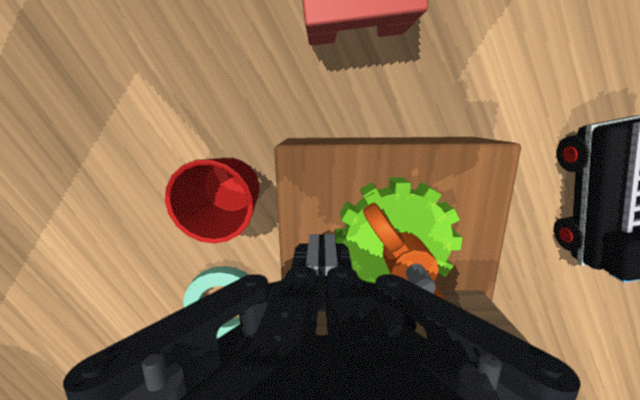

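The finger stands beside the near-side wing in the scene view (wing disc (365,192), finger (390,165)) with a clear gap. Now the first sweep.

```bash
python3 -m pendant '[{"offset":[1.39,-0.39,0.15],"angular":[0,0,0],"claw":0},{"offset":[0.74,0.58,0],"angular":[0,0,0],"claw":0},{"offset":[0.88,0.34,0],"angular":[0,0,0],"claw":0},{"offset":[0.93,0.07,0],"angular":[0,0,0],"claw":0},{"offset":[0,0,0],"angular":[0,0,0],"claw":0}]'
python3 - <<'E'
from h import *
snap('wrist','w3.png')
E
```

```text
t: 5.6
tool_pos: [0.5725, 0.116, 0.0903]
eef_rot: [3.141, -0.001, 1.073]
ft_force: [-0.3, -0.8, 0.2]
finger_gap: 0.001
```

View pics/w3.png

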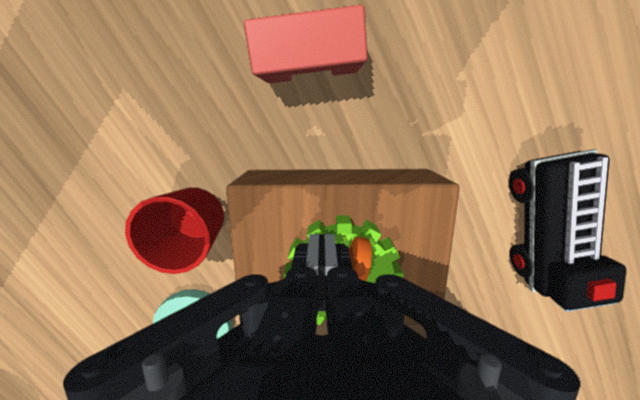

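The wing is now at (362,258), just right of the fingers, so it is being pushed. I carry on with the sweep.

```bash
python3 -m pendant '[{"offset":[0.91,-0.21,0],"angular":[0,0,0],"claw":0},{"offset":[0.82,-0.46,0],"angular":[0,0,0],"claw":0},{"offset":[0.65,-0.67,0],"angular":[0,0,0],"claw":0},{"offset":[0.42,-0.83,0],"angular":[0,0,0],"claw":0},{"offset":[0.17,-0.93,0],"angular":[0,0,0],"claw":0},{"offset":[-0.11,-0.93,0],"angular":[0,0,0],"claw":0},{"offset":[-0.37,-0.85,0],"angular":[0,0,0],"claw":0},{"offset":[-0.61,-0.72,0],"angular":[0,0,0],"claw":0},{"offset":[0,0,0],"angular":[0,0,0],"claw":0}]'
python3 - <<'E'
from h import *
im=snap('scene','s2.png')
cv2.imwrite('pics/s2z.png',cv2.resize(im[150:260,230:400,::-1],None,fx=3.5,fy=3.5))
im=snap('side','d2.png')
cv2.imwrite('pics/d2z.png',cv2.resize(im[150:280,240:410,::-1],None,fx=3.5,fy=3.5))
p=np.array(state()['tool_pos']);print(E2.T@(p[:2]-Bx))
E
```

```text
t: 6.78
tool_pos: [0.5896, 0.0587, 0.0904]
eef_rot: [-3.141, 0.001, 1.072]
ft_force: [0.4, 0.4, 0.3]
finger_gap: -0.002
[ 0.02984442 -0.01080169]
```

View pics/s2z.png

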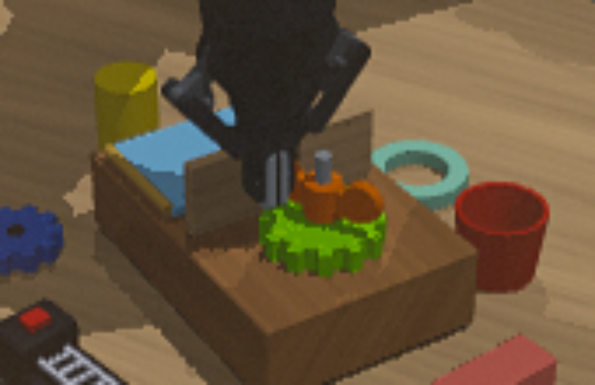

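View pics/d2z.png

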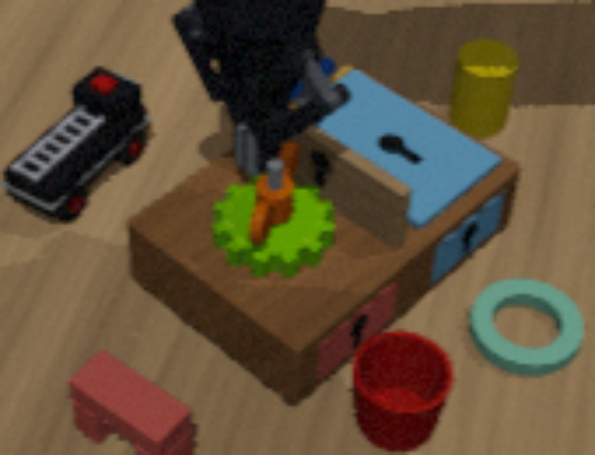

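The wing has swung round: the next wing now points to the free side. I lift over the bolt, go back and set down behind it.

```bash
python3 - <<'E'
from h import *
plan([(31,-8,145),(-45,5,145),(-45,5,90)])
E
```

```text
[0.24, 0.19, 5.46],[-6.05, 4.78, 0.0],[-0.0, 0.0, -5.5],[0.53191234 0.10911245 0.08998878]
```

```bash
python3 -m pendant '[{"offset":[0.16,0.12,2.7],"angular":[0,0,0],"claw":0},{"offset":[0.08,0.07,2.76],"angular":[0,0,0],"claw":0},{"offset":[0,0,0],"angular":[0,0,0],"claw":0},{"offset":[-3.05,2.38,0],"angular":[0,0,0],"claw":0},{"offset":[-3,2.4,0],"angular":[0,0,0],"claw":0},{"offset":[0,0,0],"angular":[0,0,0],"claw":0},{"offset":[0,0,-2.75],"angular":[0,0,0],"claw":0},{"offset":[0,0,-2.75],"angular":[0,0,0],"claw":0},{"offset":[0,0,0],"angular":[0,0,0],"claw":0}]'
python3 - <<'E'
from h import *
im=snap('wrist','w4.png')
E
```

```text
t: 8.0
tool_pos: [0.5303, 0.1085, 0.0871]
eef_rot: [-3.137, 0.004, 1.072]
ft_force: [-0.3, -0.1, 0.4]
finger_gap: 0.006
```

View pics/w4.png

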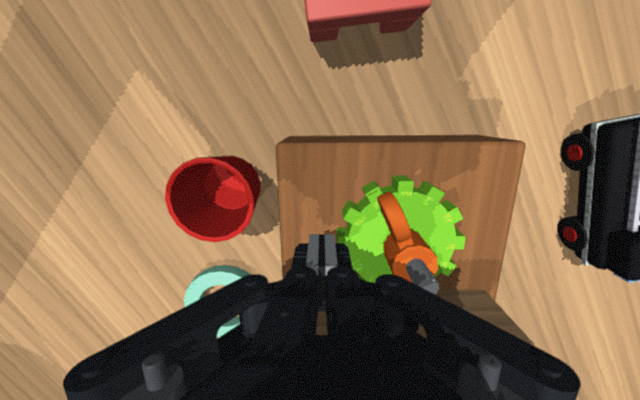

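```bash
python3 -m pendant '[{"offset":[1.39,-0.39,0.15],"angular":[0,0,0],"claw":0},{"offset":[0.74,0.58,0],"angular":[0,0,0],"claw":0},{"offset":[0.88,0.34,0],"angular":[0,0,0],"claw":0},{"offset":[0.93,0.07,0],"angular":[0,0,0],"claw":0},{"offset":[0.91,-0.21,0],"angular":[0,0,0],"claw":0},{"offset":[0.82,-0.46,0],"angular":[0,0,0],"claw":0},{"offset":[0.65,-0.67,0],"angular":[0,0,0],"claw":0}]'
python3 -m pendant '[{"offset":[0.42,-0.83,0],"angular":[0,0,0],"claw":0}]'
python3 -m pendant '[{"offset":[0.17,-0.93,0],"angular":[0,0,0],"claw":0}]'
```

```text
t: 8.93
tool_pos: [0.5962, 0.1017, 0.0914]
eef_rot: [3.142, -0.001, 1.073]
ft_force: [-0.2, 0.7, 0.4]
finger_gap: 0.0
t: 9.05
tool_pos: [0.6003, 0.0932, 0.0914]
eef_rot: [3.142, -0.001, 1.073]
ft_force: [-0.3, 1.1, -0.8]
finger_gap: 0.002
t: 9.18
tool_pos: [0.6018, 0.0842, 0.0915]
eef_rot: [-3.141, -0.002, 1.073]
ft_force: [-0.5, 12.8, -1.9]
finger_gap: 0.001
```

The force on the tool is now 12.8 N, which could be the stop. I hold here and look.

```bash
python3 - <<'E'
from h import *
im=snap('scene','s3.png')
a=cv2.resize(im[150:260,230:400,::-1],None,fx=3.5,fy=3.5)
im=snap('side','d3.png')
b=cv2.resize(im[150:260,240:410,::-1],None,fx=3.5,fy=3.5)
cv2.imwrite('pics/s3z.png',a);cv2.imwrite('pics/d3z.png',b)
s=state();p=np.array(s['tool_pos']);print(E2.T@(p[:2]-Bx),s['ft_force'])
E
```

```text
[0.02806549 0.01714902] [ 1.15632821  5.00156126 -1.53426086]
```

View pics/s3z.png

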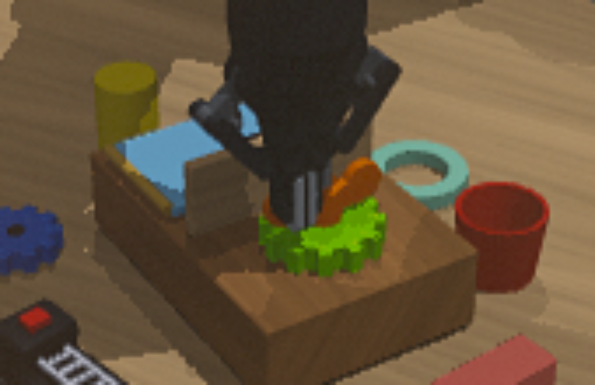

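View pics/d3z.png

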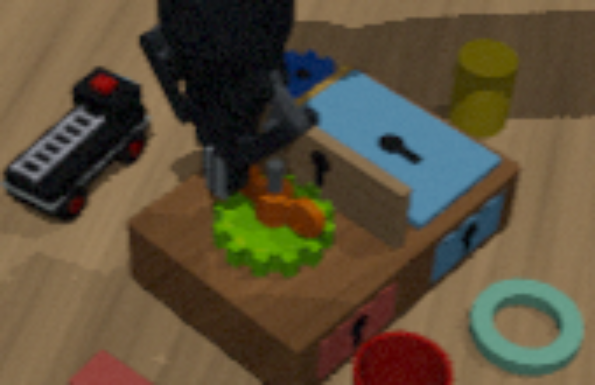

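```bash
python3 -m pendant '[{"offset":[-0.1,-0.3,0],"angular":[0,0,0],"claw":0},{"offset":[0,0,0],"angular":[0,0,0],"claw":0}]'
python3 -m pendant '[{"offset":[-0.1,-0.3,0],"angular":[0,0,0],"claw":0},{"offset":[0,0,0],"angular":[0,0,0],"claw":0}]'
```

```text
t: 9.52
tool_pos: [0.6017, 0.0845, 0.0918]
eef_rot: [-3.14, -0.008, 1.075]
ft_force: [3.5, 9.5, -2.2]
finger_gap: 0.003
t: 9.78
tool_pos: [0.6015, 0.0841, 0.0919]
eef_rot: [-3.14, -0.013, 1.076]
ft_force: [4.7, 16.3, -5.5]
finger_gap: -0.005
```

The push meets a hard stop: 17 N and no motion. I back off along the box's +y, lift, and check the nut's height and angle from above.

```bash
python3 -m pendant '[{"offset":[0.4,1.0,0],"angular":[0,0,0],"claw":0},{"offset":[0.8,1.5,0],"angular":[0,0,0],"claw":0},{"offset":[0,0,5],"angular":[0,0,0],"claw":0},{"offset":[0,0,5],"angular":[0,0,0],"claw":0},{"offset":[-2,-5,4],"angular":[0,0,0],"claw":0},{"offset":[-2,-5,4],"angular":[0,0,0],"claw":0},{"offset":[-2.5,-5,2],"angular":[0,0,0],"claw":0},{"offset":[0,0,0],"angular":[0,0,0],"claw":0}]'
python3 - <<'E'
from h import *
im=snap('wrist','w5.png')
print(tip_of('nut_center','wrist')[:1],tip_of('bolt_top','wrist')[:1])
im=snap('scene','s4.png');print(tip_of('nut_center','scene')[:1])
cv2.imwrite('pics/s4z.png',cv2.resize(im[170:250,250:390,::-1],None,fx=5,fy=5))
im=snap('side','d4.png');print(tip_of('nut_center','side')[:1])
print(state()['ft_force'],state()['t'])
for z in (.0945,.098,.1025):print(z,proj('scene',[*Bx,z]),proj('side',[*Bx,z]))
E
```

```text
t: 10.78
tool_pos: [0.5491, -0.0433, 0.2891]
eef_rot: [3.137, -0.001, 1.067]
ft_force: [0.2, -0.1, 0.2]
finger_gap: 0.001
[{'location': [281.8, 65.6], 'score': 0.63}] [{'location': [277.6, 63.8], 'score': 0.7}]
[{'location': [324.0, 204.2], 'score': 0.77}]
[{'location': [315.0, 207.4], 'score': 0.82}]
[0.22072723 1.03798207 0.62026271] 11.125
0.0945 [321.39800057 203.86141551] [319.00539048 204.18164905]
0.098 [321.4163225  202.45208043] [319.0455557  203.02707107]
0.1025 [321.4399813  200.63222957] [319.0975579  201.53223086]
```

View pics/w5.png

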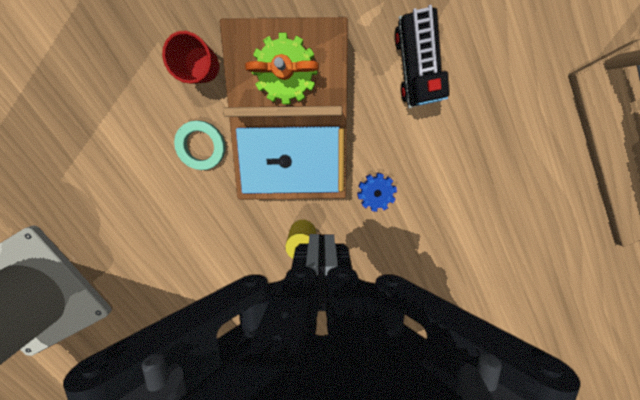

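View pics/s4z.png

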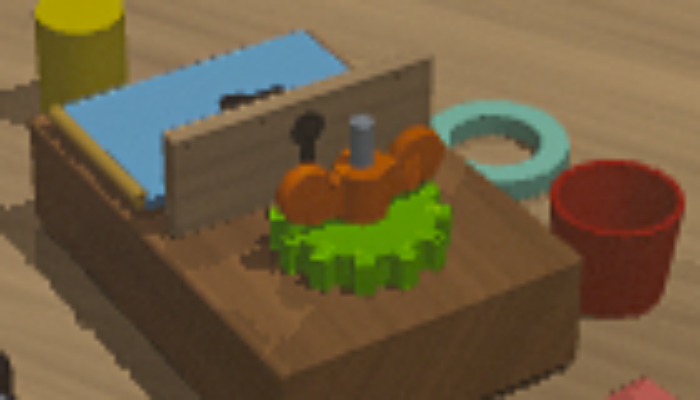

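The nut sits on the gear with its wings along the box's x, at (247,66) and (318,66) in the wrist view. As a last check I compare the toys with the first picture, then hand in.

```bash
python3 - <<'E'
from h import *
a=cv2.imread('pics/scene0.png');b=cv2.imread('pics/s4.png')
for n,(x,y,w,h) in dict(fire=(222,230,60,60),blue=(217,204,34,26),cup=(358,200,30,36),arch=(350,244,42,42),teether=(338,188,28,22),cyl=(255,166,22,24),flap=(262,178,55,30)).items():
    t=a[y:y+h,x:x+w];r=cv2.matchTemplate(b[y-8:y+h+8,x-8:x+w+8],t,cv2.TM_CCOEFF_NORMED);_,m,_,l=cv2.minMaxLoc(r);print(n,round(m,2),l[0]-8,l[1]-8)
print(finish_job())
E
```

```text
fire 0.99 0 0
blue 0.93 0 0
cup 0.98 0 0
arch 0.97 0 0
teether 0.97 0 0
cyl 0.98 0 0
flap 0.96 0 0
the job is handed in; nothing more can be done
None
```

The wing nut is fully down on the gear. I turned it about 5.3 rad clockwise with two sweeps of the shut fingertips on the box's free side, and never took it between the fingers. The job is handed in; it reports no verdict, so these are my own checks:

- **Stop:** the last pushes met a hard stop, about 17 N with under 1 mm of movement. The nut stands on the gear in the pictures, its wings along the box's x. The 5.3 rad fits the 5 to 8.5 rad given for the start.
- **Nut height:** the networks' scene view fits the fully-down height of 94.5 mm to within a pixel in row. The side view (score 0.82) was about 4 px off in column and 3 px in row. I put this down to network error, because the gap points below the stop height.
- **Toys and flap:** none of the six toys nor the flap had shifted, to the pixel, between the first and last scene pictures.
- **Hand:** it was lifted clear, with the tool at 0.29 m and about 1 N or less on the sensor. The clock stood at about 11 s of the 64 s.

On the first approach I drove the last joint to its range limit and it tilted the tool by about 5.6 degrees. I turned it the other way before going near the box.

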